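# Press the reset button under a push-latch cover

### The arm

A 6-joint arm with a two-finger parallel gripper is mounted at the origin on the work surface. World frame = base frame: x ahead of the robot, y to its left, z up, the work surface at z = 0. Lengths are in mm, angles in rad, forces in N, time in s.
With the tool pointing down it reaches from about 350 to 850 mm from the base axis. Payload 8.1 kg.
Tool frame: the origin (TCP) lies between the finger pads; the fingertips stand 11 mm ahead of it and the grasp point (between the pads) lies 8 mm behind it; x points along the fingers, y is the direction in which the jaws open and shut, and the axes are right-handed (so a half turn about x gives the same grasp; the last joint's range is limited). The gripper opens to 93 mm and grips with 3 to 60 N. Pads are 15 mm wide; open, the fingers measure 128 mm over their backs; the gripper's body (75 mm by 188 mm) begins 65 mm behind the grasp point.
Start: joints at [-1.245, 0.13, 1.488, -0, 1.523, -0.085], TCP at [239.626, -550.077, 194.535] pointing down, gripper open.
Joint ranges: [-2.96, 2.96], [-0.89, 2.26], [0.02, 2.5], [-1.34, 4.48], [0, 2.73], [-2.66, 2.66]. Speed limits (rad/s): [2.39, 2.39, 2.79, 3.14, 3.14, 3.14].

### API

Orientations are given as [roll, pitch, yaw] about the fixed x, y, z axes, in that order (R = Rz(yaw) Ry(pitch) Rx(roll)).
In Python, from workcell import ctrl gives the robot as it stands.
- The arm moves only by the tool step_arm, never from a script. Its argument "commands" is a list of rows, each a list of 5 numbers: the shift along the tool's x, y, z in cm, then the turn about the tool's x in degrees, then the closure in counts, from 0 (fully open) to 255 (shut). In form: [[tx, ty, tz, spin, hand], ...]. A call has 1 to 20 rows; each row is the pose to reach, as a shift and turn from the pose measured when the call began, along the tool's axes at that moment; what a row does not reach only later rows make up. A row lasts 1/8 s, in which the tool goes at most 62.5 mm and 10.7 degrees, less where a joint would pass 70% of its speed; a pose out of reach is approached as far as the arm can. A call with a gripper value outside its range is refused whole. The fingers move at their own pace and stop on an object; the grip force is fixed at half the most. Time passes only in rows, so rows that repeat a pose let the fingers close. It gives the time, the measured TCP pose, the force and the opening at its end, in the units of the state.
- ctrl.state(): the state, without advancing time (a new reading comes with each control period).
- ctrl.get_image(name): name is "side" or "top"; returns a dict with "pixels" (420x560x3 uint8, blue, green, red), "mtx" (3x3 intrinsics, pixels), "world_from_camera" (4x4, takes a point from camera to world coordinates). Camera axes: x right, y up, looking along -z (the intrinsics and any distortion apply to the point x, -y, -z); pixel columns grow to the right and rows downward; lengths in mm; the calibration is good to about 2 mm. A picture is of the moment at which its call begins. There is no depth.
- ctrl.close_job(): hands the job in, once; it reports no verdict.
Trained networks look in the newest picture that a camera, given by its name, has taken for a name from the list of things; names that differ only in an ending like _2 or _b are one class to them, and where a whole thing is asked for, a point or a joint stands for the part that bears it (a point fixed in the world has none). Each returns a list of dicts, best first, with "confidence" (0 to 1); they miss things now and then, are a little off and sometimes report something else, mostly with a low value. They report only what shows in the picture. A call takes as long as a camera call.
- ctrl.search_frame(camera, query): "centre" ([row, column] in pixels, amid what is visible of it).
The state is a dict: "clock": time; "q": joint angles; "dq": joint speeds; "joint_torque": joint torques, N m; "ee_pos": TCP position; "eef_rot": TCP orientation; "contact_force": force on the tool from outside, world axes, zero at the start; "torque": the same for the moment, N m; "gripper_width": finger opening in mm.
Only numpy, scipy, OpenCV 4.12 (cv2) and the standard library are available. Lean on these libraries where they do the work, as an engineer would, in place of code of your own. Each camera call takes 0.05 s, during which the arm holds its last target.

### The job

On the test unit, press the yellow cover all the way in and let go so that it pops open, press the green button under it fully down, then push the cover back down and press it in until its latch catches, leaving it shut. Only press and push with the fingertips: leave the red button alone, and leave the loose things on the bench and on the unit where they are.

Things in the scene. Friction and masses are not known exactly. Their poses are not given: they have to be found in the camera images.
- test_unit: grey box-shaped bench test unit with blue top edges, fixed to the bench, 220 (its x) x 190 (its y) x 100 mm high; origin at the centre of its underside, z up. Seen from the robot its front (-x) has sockets and a small display. In its flat top is a rectangular pocket, x from -44 to +54 mm, y from -68 to +68 mm, 45 mm deep, closed by the cover
- cover (a joint): angle (rad) of the yellow push-latch cover: 0 = latched, flush with the unit's top; inner stop at about -0.085 (the pad 5 mm lower); open stop at 1.45 (83 degrees, free edge 90 mm above the unit's top). From latched, pressed nearly to the inner stop (beyond -0.075) and released, it springs open in about 1.5 s. From open, pressed to that stop and released, it stays latched at 0; released short of it, it springs open
- cover_pad (a point): centre of the top of the black ribbed press pad on the cover's outer face, 30 (along x) x 44 mm, 4 mm proud of the cover, 65 mm from the hinge; it moves with the cover. Pressing takes 2 to 4 N here. With the cover open, its outer face looks away from the robot and up: it is closed by pushing that face towards the robot and down
- cover_hinge (a point): middle of the hinge line of the cover, a plate 90 (along the unit's x) x 132 x 5 mm hinged on its far edge. The line runs along the unit's y axis at the height of the unit's top face (100 mm above the bench), 50 mm to +x of the unit's centre. Does not move
- green_button_top (a point): centre of the top of the green push button, 28 mm across, in the pocket under the cover; its top is 16 mm below the unit's top face. 34 mm to the left or the right (y) of the pocket's middle, 62 mm from the hinge line; it changes sides with the red button
- green_button (a joint): travel of the green button in m: 0 = up, 0.006 = fully down (5 N); it springs back
- red_button_top (a point): centre of the top of the red push button, of the same size, 68 mm beside the green one. Not to be pressed
- red_button (a joint): travel of the red button in m: 0 = up
- terminal_block: loose orange terminal block, 22 x 45 x 24 mm, lying on the unit's top in front of the cover, about 88 mm to -x of the unit's centre; origin at the centre of its underside. Leave it
- water_bottle: loose clear water bottle with a blue cap, 64 mm across, 200 mm high, standing on the bench; origin at its foot. Leave it
- screwdriver: loose screwdriver with red handle lying on the bench. Leave it
- contactor: loose grey and black contactor, 75 x 45 x 80 mm, standing on the bench; origin at the centre of its underside. Leave it
- tape_roll: loose yellow roll of tape, 90 mm across, 19 mm high, lying flat; origin at the centre of its underside. Leave it
- multimeter: loose yellow multimeter, 150 x 75 x 34 mm, lying on the bench; origin at the centre of its underside. Leave it
- marker_cup: loose empty blue cup, 72 mm across, 100 mm high, on the bench; origin at the centre of its underside. Leave it

How it is judged (in metres and radians):
On the way, in this order (a step that is already met when the one before it is completed fails the run):
1. the latched cover is pressed in (value of joint cover below -0.05 rad).
2. the cover has popped open (value of joint cover above 1 rad), for 0.1 s.
3. the green button is pressed down with the cover open (value of joint green_button above 0.0045 m and value of joint cover above 0.6 rad), for 0.05 s.
4. the cover is pressed in again (value of joint cover below -0.05 rad).
At the end, for the whole second after the job is handed in: The cover is shut and held by its latch, within 0.03 rad of flush and at rest, both buttons are up, and every loose thing is within 30 mm of where it stood (value of joint cover between -0.03 and 0.03 rad and velocity of joint cover between -0.1 and 0.1 rad/s and value of joint each of green_button, red_button below 0.002 m and distance of each of terminal_block, water_bottle, screwdriver, contactor, tape_roll, multimeter, marker_cup from where it was at the start of the episode below 0.03 m); the robot touches nothing.
It fails at once if the red button is pressed (value of joint red_button above 0.003 m).
It fails at once if a loose thing is lifted, carried or pushed more than 30 mm (distance of any of terminal_block, water_bottle, screwdriver, contactor, tape_roll, multimeter, marker_cup from where it was at the start of the episode above 0.03 m).
It also fails if it takes over 58 s, if anything falls off the work surface, if the arm or the gripper's body presses on something with over 40 N, if the wrist force passes 120 N, or if a joint passes its speed limit or range.

## Working session

There is one attempt and no reset: what is moved stays moved. The work goes in short steps, Python scripts to look and compute and a tool call to move; the robot and the scene stay as the last step left them, time stands still between calls to the robot, and variables do not carry over. Pictures are saved under pics/ and viewed, and the job is handed in when it is done.

Besides the shell and the picture viewer there is one more tool, called after "Emit:" as a command line: name --pt "numbers of a row" for each row, then --argument value for the rest. step_arm: Moves the arm, as the interface text tells. Its arguments: {"type":"object","properties":{"commands":{"type":"array"}},"required":["commands"]}

```bash
ls; mkdir -p pics; python3 - <<'E'
from workcell import ctrl
import cv2
s=ctrl.state(); print({k:(v if not hasattr(v,'round') else v) for k,v in s.items()})
for n in("side","top"):
    im=ctrl.get_image(n); cv2.imwrite(f"pics/{n}0.png",im["pixels"]); print(n,im["mtx"],im["world_from_camera"], [k for k in im])
    for q in("test_unit","cover_pad","cover","terminal_block"):
        print(n,q,ctrl.search_frame(n,q)[:2])
E
```

```text
pics
{'clock': 0.0, 'q': array([-1.24544346e+00,  1.31190697e-01,  1.48924210e+00,  2.86996249e-05,
        1.52298639e+00, -8.54308599e-02]), 'dq': array([-0.00141558,  0.00087719,  0.00085103, -0.00040509,  0.00015925,
       -0.00015778]), 'joint_torque': array([-2.11682629e-03, -5.59851122e+01, -4.91762424e+01,  7.63164321e-02,
        3.53309757e-02, -1.34884890e-04]), 'ee_pos': array([ 239.41968339, -549.5119433 ,  193.49025576]), 'eef_rot': array([-1.67191915,  1.56896957,  1.88045583]), 'contact_force': array([-0.71221518,  0.47751732,  1.11778319]), 'torque': array([-0.00274616, -0.0474065 ,  0.02906121]), 'gripper_width': 93.14847797365583}
side [[479.03300005   0.         271.66466304]
 [  0.         479.03300005 211.10245231]
 [  0.           0.           1.        ]] [[-9.92575441e-01  4.36987534e-02 -1.13509528e-01  2.96956412e+02]
 [-1.19695360e-01 -5.16743765e-01  8.47731621e-01  1.46551265e+03]
 [-2.16105258e-02  8.55024152e-01  5.18137709e-01  9.43312484e+02]
 [ 0.00000000e+00  0.00000000e+00  0.00000000e+00  1.00000000e+00]] ['pixels', 'mtx', 'world_from_camera']
s
[... 155 characters left out ...]
5, 248.4], 'confidence': 0.87}]
side terminal_block []
top [[546.26727138   0.         280.20069514]
 [  0.         546.26727138 206.24460671]
 [  0.           0.           1.        ]] [[-1.24522053e-02  9.81091426e-01 -1.93143873e-01  1.63312810e+02]
 [-9.99897648e-01 -1.35783585e-02 -4.50793658e-03  3.28426750e+01]
 [-7.04527468e-03  1.93067970e-01  9.81160090e-01  1.79557090e+03]
 [ 0.00000000e+00  0.00000000e+00  0.00000000e+00  1.00000000e+00]] ['pixels', 'mtx', 'world_from_camera']
top test_unit [{'centre': [190.3, 299.6], 'confidence': 0.96}]
top cover_pad [{'centre': [184.7, 298.2], 'confidence': 0.66}]
top cover [{'centre': [183.5, 296.8], 'confidence': 0.88}]
top terminal_block []
```

View pics/top0.png

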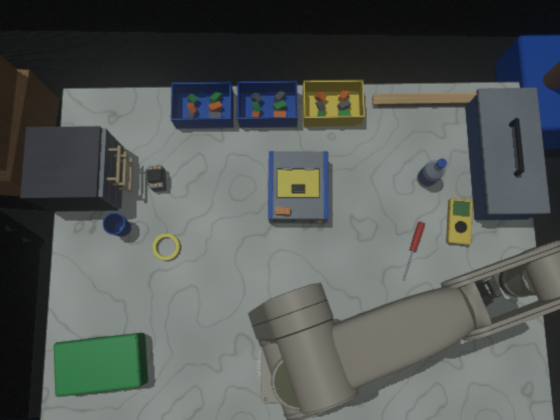

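View pics/side0.png

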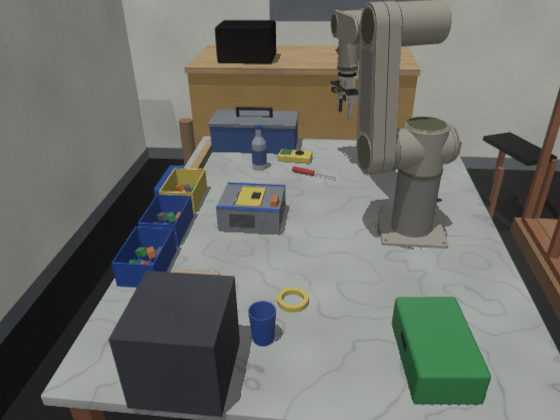

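```bash
python3 - <<'E'
import cv2
a=cv2.imread('pics/top0.png')[110:260,210:390]
cv2.imwrite('pics/top0z.png',cv2.resize(a,None,fx=4,fy=4,interpolation=cv2.INTER_CUBIC)[:600,:720])
E
```

```text
(no output)
```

View pics/top0z.png

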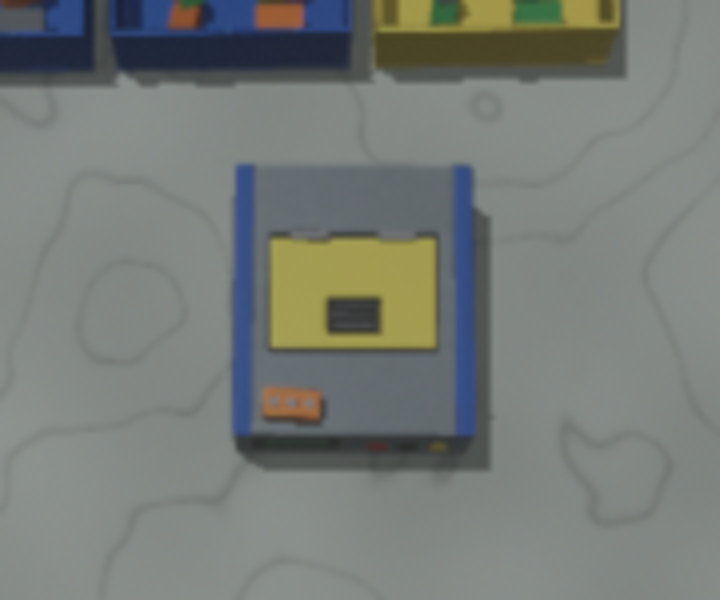

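The unit sits nearly square to the world, with top-face corners in the crop at about (235,165), (473,165), (235,437) and (473,437). The pad is at about (354,315) and the orange block at about (292,404). Next I fit the pose.

```bash
cat > h.py <<'E'
import numpy as np, cv2
from scipy.optimize import least_squares
from scipy.spatial.transform import Rotation as Ro
def proj(im,P):
    T=np.linalg.inv(im["world_from_camera"]); p=(T[:3,:3]@np.atleast_2d(P).T).T+T[:3,3]
    K=im["mtx"]; return np.c_[K[0,2]+K[0,0]*p[:,0]/-p[:,2], K[1,2]+K[1,1]*-p[:,1]/-p[:,2]]
def w(pose,L): # pose x,y,yaw
    c,s=np.cos(pose[2]),np.sin(pose[2]); L=np.atleast_2d(np.array(L,float))
    return np.c_[pose[0]+c*L[:,0]-s*L[:,1],pose[1]+s*L[:,0]+c*L[:,1],L[:,2]]
def Rt(st): return Ro.from_euler('xyz',st['eef_rot']).as_matrix()
E
python3 - <<'E'
from h import *
from workcell import ctrl
im=ctrl.get_image("top")
L=[[110,95,100],[110,-95,100],[-110,95,100],[-110,-95,100],[-40,66,100],[-40,-66,100],[-15,0,104]]
Z=np.array([[235,165],[473,165],[234,437],[473,437],[269,349],[438,349],[354,315]],float)
px=Z/4+[210,110]-.375
f=lambda p:(proj(im,w(p,L))-px).ravel()
r=least_squares(f,[600,0,0],x_scale=[100,100,.1]); print(r.x,r.fun.reshape(-1,2).round(2))
s=ctrl.state();R=Rt(s);print(R.round(3),s['ee_pos'])
p=r.x
for n,l in dict(pad=[-15,0,104],hinge=[50,0,100],gL=[-12,34,84]).items():print(n,w(p,l).round(1), (R.T@(w(p,l)[0]-s['ee_pos'])).round(1))
print(ctrl.search_frame("top","terminal_block")[:2])
E
```

```text
[ 5.67090693e+02 -1.70945030e+01 -1.76396281e-02] [[ 0.19  0.31]
 [-0.42  0.48]
 [-0.21 -0.53]
 [ 0.39 -0.3 ]
 [ 0.38 -0.23]
 [-0.27 -0.08]
 [-0.05  0.39]]
[[ 0.     0.399 -0.917]
 [ 0.    -0.917 -0.399]
 [-1.    -0.    -0.   ]] [ 239.62786272 -550.07243725  194.53333519]
pad [[552.1 -16.8 104. ]] [  90.5 -364.1 -499.4]
hinge [[617.1 -18.  100. ]] [  94.5 -337.1 -558.5]
gL [[555.7  17.1  84. ]] [ 110.5 -393.8 -516.2]
[{'centre': [212.9, 282.6], 'confidence': 0.68}]
```

Emit:
step_arm --pt "-2 -18 -25 12 255" --pt "-2 -18 -25 12 255" --pt "-2 -18 -25 12 255" --pt "-2 -18 -25 12 255" --pt "-2 -18 -25 12 255" --pt "0 -36.4 -49.9 24.5 255" --pt "0 -36.4 -49.9 24.5 255" --pt "0 -36.4 -49.9 24.5 255" --pt "0 -36.4 -49.9 24.5 255" --pt "0 -36.4 -49.9 24.5 255" --pt "0 -36.4 -49.9 24.5 255" --pt "0 -36.4 -49.9 24.5 255" --pt "0 -36.4 -49.9 24.5 255" --pt "3 -36.4 -49.9 24.5 255" --pt "3 -36.4 -49.9 24.5 255" --pt "3 -36.4 -49.9 24.5 255"

```text
clock: 2.6
ee_pos: [551.8, -18.0, 165.5]
eef_rot: [2.837, 1.57, -0.323]
contact_force: [0.1, 0.4, -0.3]
gripper_width: 0.7
```

```bash
python3 - <<'E'
from h import *
from workcell import ctrl
im=ctrl.get_image("top");cv2.imwrite('pics/t1.png',cv2.resize(im["pixels"][110:260,210:390],None,fx=4,fy=4))
i2=ctrl.get_image("side");cv2.imwrite('pics/s1.png',cv2.resize(i2["pixels"][60:260,170:330],None,fx=3,fy=3))
p=[567.1,-17.1,-.0176]
s=ctrl.state();R=Rt(s);print(s['clock'],R.round(3),s['ee_pos'],s['contact_force'],s['gripper_width'])
for n,l in dict(pad=[-15,0,104],hinge=[50,0,100],gL=[-12,34,84]).items():print(n,(R.T@(w(p,l)[0]-s['ee_pos'])).round(1))
E
```

```text
2.7 [[ 0.002 -0.018 -1.   ]
 [-0.    -1.     0.018]
 [-1.     0.    -0.002]] [552.40433129 -17.69585977 166.05051487] [-0.47881451 -0.73212194  0.06141505] 0.6274607668488518
pad [62.  -0.9  0.4]
hinge [ 66.2  -0.9 -64.6]
gL [ 82.  -34.9  -2.5]
```

View pics/s1.png

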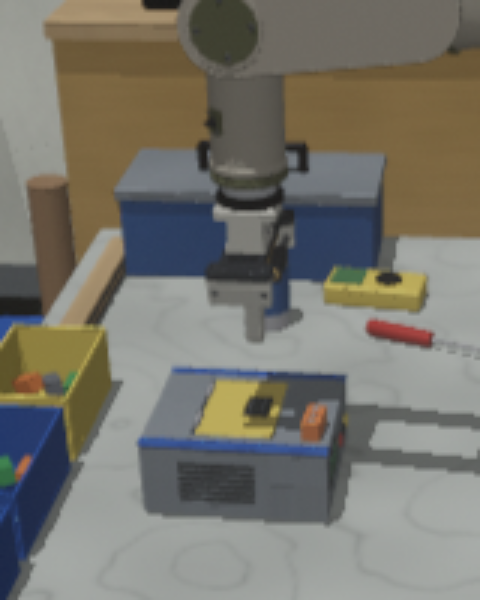

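Emit:
step_arm --pt "4.6 -0.1 0 0 255" --pt "4.9 -0.1 0 0 255" --pt "5.1 -0.1 0 0 255" --pt "5.3 -0.1 0 0 255" --pt "5.4 -0.1 0 0 255" --pt "5.4 -0.1 0 0 255"

```text
clock: 3.45
ee_pos: [552.9, -16.7, 112.6]
eef_rot: [3.022, 1.568, -0.137]
contact_force: [-0.0, -0.3, 0.0]
gripper_width: 0.4
```

Emit:
step_arm --pt "0.1 0 0 0 255" --pt "0.2 0 0 0 255" --pt "0.2 0 0 0 255"

```text
clock: 3.82
ee_pos: [552.8, -16.8, 110.5]
eef_rot: [3.003, 1.568, -0.157]
contact_force: [-0.4, 0.7, -0.2]
gripper_width: 0.6
```

Emit:
step_arm --pt "0.1 0 0 0 255" --pt "0.2 0 0 0 255" --pt "0.2 0 0 0 255"

```text
clock: 4.2
ee_pos: [552.6, -16.7, 108.3]
eef_rot: [3.008, 1.569, -0.151]
contact_force: [-0.5, 0.6, -0.4]
gripper_width: 0.9
```

```bash
python3 - <<'E'
from h import *
from workcell import ctrl
s=ctrl.state();print(s['ee_pos'],s['contact_force'],s['torque'])
i2=ctrl.get_image("side");cv2.imwrite('pics/s2.png',cv2.resize(i2["pixels"][150:250,200:310],None,fx=6,fy=6))
E
```

```text
[552.64774526 -16.72545716 108.28315971] [-0.49492374  0.57559337 -0.41849654] [0.01202505 0.0351483  0.06721588]
```

View pics/s2.png

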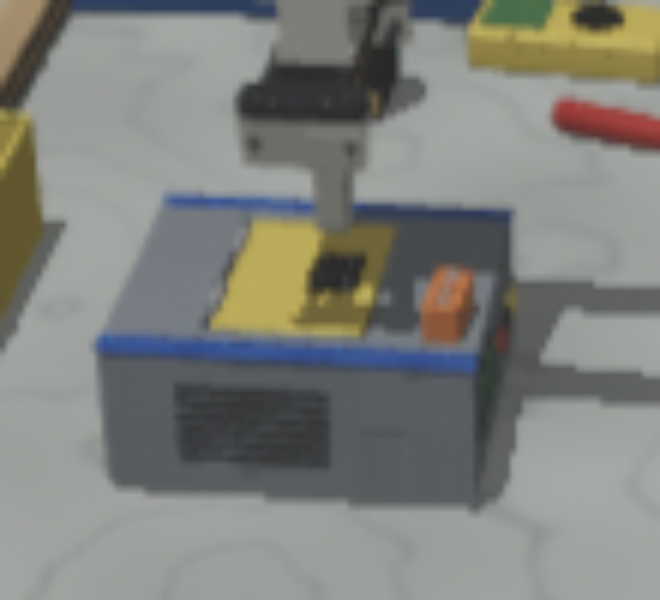

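```bash
python3 - <<'E'
from h import *
from workcell import ctrl
p=[567.1,-17.1,-.0176]
for n,off in(("side",(200,150)),("top",(210,110))):
    im=ctrl.get_image(n)
    L=[[110,95,100],[110,-95,100],[-110,95,100],[-110,-95,100],[-40,66,100],[-40,-66,100],[-15,0,104]]
    print(n,((proj(im,w(p,L))-off)*(6 if n=="side" else 4)).round(0).tolist())
    print('tip',((proj(im,[[552.6,-16.7,z] for z in(97,107,130)])-off)*(6 if n=="side" else 4)).round().tolist())
    cv2.imwrite(f'pics/{n}3.png',im["pixels"][60:300,150:400].repeat(2,0).repeat(2,1))
E
```

```text
side [[93.0, 343.0], [164.0, 190.0], [471.0, 363.0], [509.0, 206.0], [358.0, 331.0], [391.0, 223.0], [334.0, 267.0]]
tip [[333.0, 277.0], [333.0, 263.0], [331.0, 229.0]]
top [[234.0, 165.0], [470.0, 165.0], [232.0, 433.0], [473.0, 434.0], [269.0, 347.0], [435.0, 347.0], [352.0, 315.0]]
tip [[352.0, 316.0], [352.0, 314.0], [353.0, 307.0]]
```

View pics/top3.png

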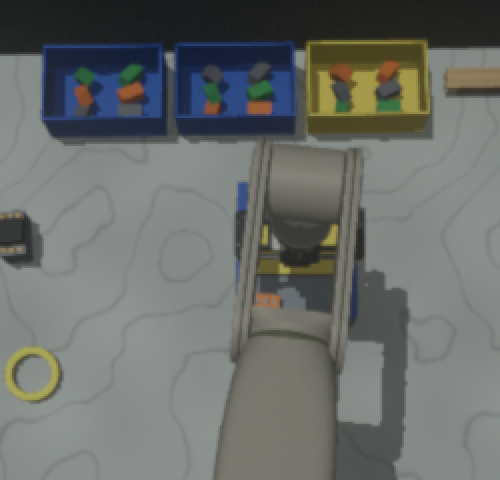

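The side view shows the fingertip at crop (335,228). That's where z≈130 would project, not the 97 I'd calculated, so the closed tips sit about 30 mm higher than stated. The zero force agrees. I'll go lower in small steps, watching the force.

Emit:
step_arm --pt "0.5 0 0 0 255" --pt "1.0 0 0 0 255" --pt "1.5 0 0 0 255" --pt "1.5 0 0 0 255"

```text
clock: 4.85
ee_pos: [552.2, -16.6, 92.6]
eef_rot: [2.992, 1.57, -0.168]
contact_force: [-0.5, 0.2, -0.5]
gripper_width: 0.3
```

```bash
python3 - <<'E'
from h import *
from workcell import ctrl
s=ctrl.state();print(s['ee_pos'],s['contact_force'],s['torque'])
i2=ctrl.get_image("side");cv2.imwrite('pics/s4.png',cv2.resize(i2["pixels"][150:250,200:310],None,fx=6,fy=6))
E
```

```text
[552.22896239 -16.64255715  92.64477056] [-0.46731649  0.20616202 -0.48862021] [ 0.00106411 -0.00961565  0.01013127]
```

View pics/s4.png

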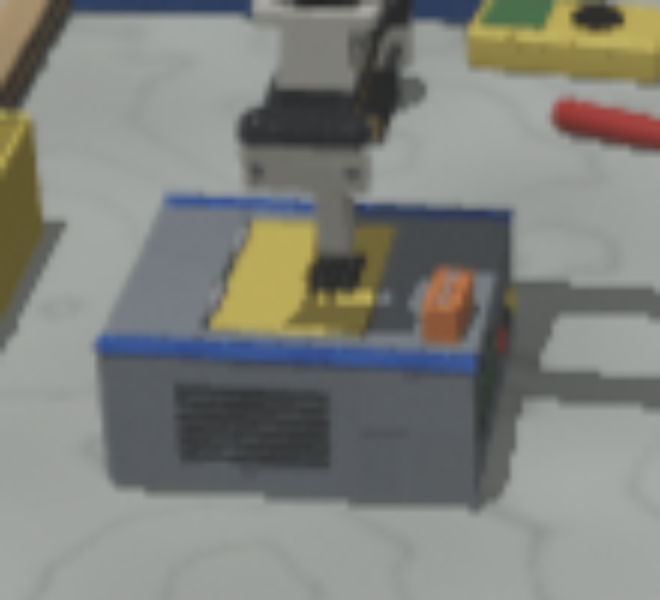

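Emit:
step_arm --pt "0.2 0 0 0 255" --pt "0.4 0 0 0 255" --pt "0.4 0 0 0 255"

```text
clock: 5.28
ee_pos: [552.4, -16.7, 88.9]
eef_rot: [2.995, 1.569, -0.164]
contact_force: [-0.7, 0.0, -1.2]
gripper_width: 0.7
```

Emit:
step_arm --pt "0.2 0 0 0 255" --pt "0.2 0 0 0 255"

```text
clock: 5.52
ee_pos: [552.2, -16.7, 86.7]
eef_rot: [2.988, 1.57, -0.172]
contact_force: [0.7, -0.3, 0.2]
gripper_width: 0.5
```

Emit:
step_arm --pt "0.2 0 0 0 255" --pt "0.2 0 0 0 255"

```text
clock: 5.78
ee_pos: [552.1, -16.7, 84.4]
eef_rot: [2.959, 1.57, -0.201]
contact_force: [-1.2, -0.4, -0.1]
gripper_width: 0.6
```

Emit:
step_arm --pt "0.2 0 0 0 255" --pt "0.2 0 0 0 255"

```text
clock: 6.02
ee_pos: [551.8, -16.6, 82.1]
eef_rot: [2.724, 1.571, -0.435]
contact_force: [0.1, -0.8, -0.1]
gripper_width: 0.2
```

```bash
python3 - <<'E'
from h import *
from workcell import ctrl
s=ctrl.state();print(s['ee_pos'],s['contact_force'],s['torque'])
i2=ctrl.get_image("side");cv2.imwrite('pics/s5.png',cv2.resize(i2["pixels"][150:250,200:310],None,fx=6,fy=6))
E
```

```text
[551.83986159 -16.6369496   82.11134381] [ 0.12727294 -0.75285733 -0.10248029] [ 0.03428236 -0.01761375 -0.00986114]
```

View pics/s5.png

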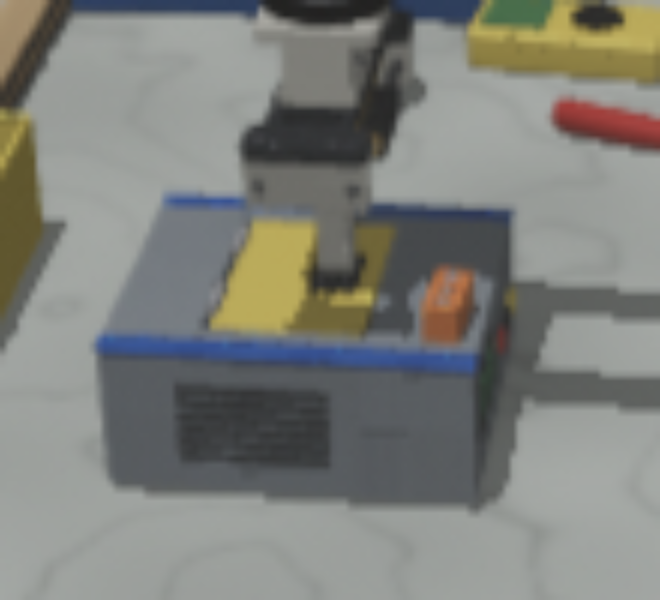

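Emit:
step_arm --pt "0.2 0 0 0 255" --pt "0.2 0 0 0 255"

```text
clock: 6.32
ee_pos: [552.1, -16.7, 80.4]
eef_rot: [2.989, 1.57, -0.171]
contact_force: [0.4, -0.2, 2.3]
gripper_width: 0.8
```

Emit:
step_arm --pt "0.2 0 0 0 255" --pt "0.2 0 0 0 255"

```text
clock: 6.58
ee_pos: [552.2, -16.7, 78.4]
eef_rot: [2.933, 1.57, -0.226]
contact_force: [-0.6, -0.0, 2.9]
gripper_width: 0.3
```

Emit:
step_arm --pt "0.15 0 0 0 255" --pt "0.15 0 0 0 255"

```text
clock: 6.82
ee_pos: [552.1, -16.7, 76.8]
eef_rot: [2.952, 1.57, -0.207]
contact_force: [-0.6, 0.9, 3.0]
gripper_width: 0.3
```

Emit:
step_arm --pt "0.15 0 0 0 255" --pt "0.15 0 0 0 255"

```text
clock: 7.08
ee_pos: [552.1, -16.7, 75.2]
eef_rot: [2.942, 1.57, -0.217]
contact_force: [-0.4, 0.9, 3.3]
gripper_width: -0.0
```

Emit:
step_arm --pt "0.15 0 0 0 255" --pt "0.15 0 0 0 255"

```text
clock: 7.32
ee_pos: [552.2, -16.7, 74.8]
eef_rot: [2.935, 1.57, -0.224]
contact_force: [-6.0, 0.9, 12.6]
gripper_width: 0.5
```

Emit:
step_arm --pt "-1 0 1 0 255" --pt "-2.5 0 4 0 255" --pt "-4 0 9 0 255" --pt "-6 0 13 0 255" --pt "-8 0 15 0 255" --pt "-8 0 15 0 255" --pt "-8 0 15 0 255" --pt "-8 0 15 0 255" --pt "-8 0 15 0 255" --pt "-8 0 15 0 255" --pt "-8 0 15 0 255" --pt "-8 0 15 0 255"

```text
clock: 8.82
ee_pos: [402.2, -14.0, 154.7]
eef_rot: [2.881, 1.57, -0.278]
contact_force: [0.6, -0.0, 0.3]
gripper_width: 0.3
```

```bash
python3 - <<'E'
from h import *
from workcell import ctrl
s=ctrl.state();print(s['clock'],s['ee_pos'],s['contact_force'])
i2=ctrl.get_image("side");cv2.imwrite('pics/s6.png',cv2.resize(i2["pixels"][110:250,190:320],None,fx=4,fy=4))
i2=ctrl.get_image("top");cv2.imwrite('pics/t6.png',cv2.resize(i2["pixels"][110:250,210:390],None,fx=4,fy=4))
for q in("green_button_top","red_button_top","cover_pad","terminal_block"):
  for n in("side","top"):print(n,q,ctrl.search_frame(n,q)[:2])
E
```

```text
8.825 [402.20020552 -14.04027274 154.66752437] [ 0.59675591 -0.04418623  0.29673889]
side green_button_top []
top green_button_top []
side red_button_top []
top red_button_top []
side cover_pad [{'centre': [183.3, 241.6], 'confidence': 0.47}]
top cover_pad [{'centre': [168.5, 297.2], 'confidence': 0.56}]
side terminal_block [{'centre': [155.9, 282.2], 'confidence': 0.61}]
top terminal_block []
```

View pics/s6.png

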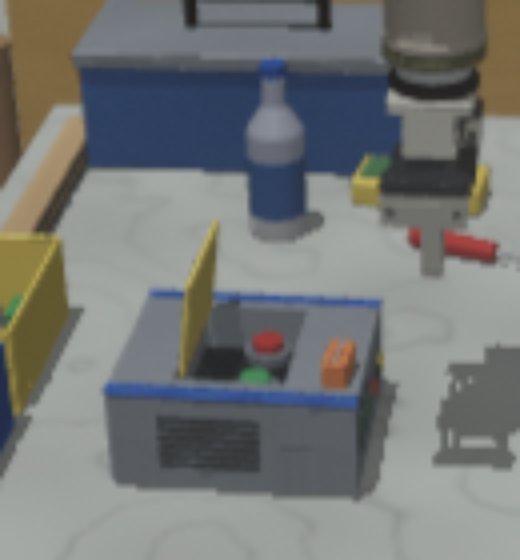

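View pics/t6.png

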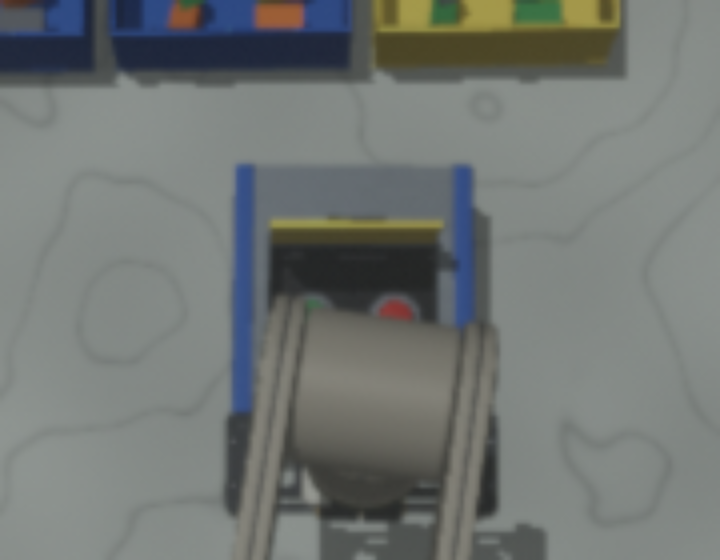

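Cover is open to its stop, and the green button is on the left (+y): green at side crop (255,377), red at (268,343). Moving above green now, then down to just over it.

Emit:
step_arm --pt "0 -3.4 -4 0 255" --pt "0 -3.4 -9 0 255" --pt "0 -3.4 -13 0 255" --pt "0 -3.4 -15 0 255" --pt "0 -3.4 -15 0 255" --pt "0 -3.4 -15 0 255" --pt "3 -3.4 -15 0 255" --pt "5 -3.4 -15 0 255" --pt "5 -3.4 -15 0 255"

```text
clock: 10.45
ee_pos: [550.7, 17.4, 102.9]
eef_rot: [0.035, 1.568, -3.124]
contact_force: [-0.3, 0.2, 0.3]
gripper_width: 0.5
```

```bash
python3 - <<'E'
from h import *
from workcell import ctrl
s=ctrl.state();R=Rt(s);print(s['clock'],s['ee_pos'],s['contact_force'],(R.T@([553.7,17.1,64]-s['ee_pos'])).round(1),R[:2].round(3))
i2=ctrl.get_image("side");cv2.imwrite('pics/s7.png',cv2.resize(i2["pixels"][110:250,190:320],None,fx=4,fy=4))
print((proj(i2,[555.7,17.1,84])-[190,110])*4)
E
```

```text
10.45 [550.65269121  17.41551229 102.86787086] [-0.3471825   0.19551959  0.30831722] [38.9  0.3 -3.2] [[-0.003 -0.018 -1.   ]
 [-0.    -1.     0.018]]
[[253.63187369 376.23632779]]
```

View pics/s7.png

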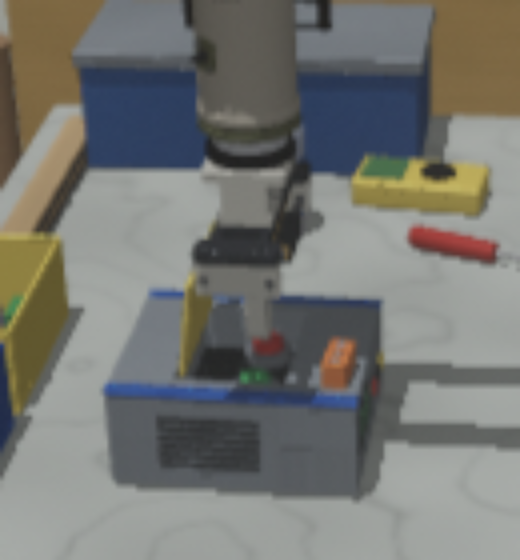

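Emit:
step_arm --pt "1.5 0 -0.2 0 255" --pt "3 0 -0.2 0 255" --pt "3.7 0 -0.2 0 255" --pt "3.7 0 -0.2 0 255"

```text
clock: 11.0
ee_pos: [553.0, 17.4, 66.3]
eef_rot: [0.031, 1.568, -3.128]
contact_force: [-0.0, -0.5, -0.3]
gripper_width: 0.3
```

Emit:
step_arm --pt "0.2 0 0 0 255" --pt "0.4 0 0 0 255" --pt "0.4 0 0 0 255"

```text
clock: 11.38
ee_pos: [553.5, 17.3, 62.8]
eef_rot: [0.107, 1.569, -3.052]
contact_force: [0.6, 0.3, 2.5]
gripper_width: 0.3
```

Emit:
step_arm --pt "0.2 0 0 0 255" --pt "0.3 0 0 0 255" --pt "0.3 0 0 0 255"

```text
clock: 11.75
ee_pos: [553.5, 17.4, 59.9]
eef_rot: [0.122, 1.569, -3.037]
contact_force: [-0.8, -0.1, 4.0]
gripper_width: 0.5
```

Emit:
step_arm --pt "0.2 0 0 0 255" --pt "0.3 0 0 0 255" --pt "0.3 0 0 0 255"

```text
clock: 12.12
ee_pos: [553.7, 17.3, 58.1]
eef_rot: [0.235, 1.57, -2.925]
contact_force: [-7.3, 0.2, 13.1]
gripper_width: 0.3
```

Emit:
step_arm --pt "0.1 0 0 0 255" --pt "0.1 0 0 0 255"

```text
clock: 12.38
ee_pos: [553.7, 17.3, 58.1]
eef_rot: [0.3, 1.57, -2.859]
contact_force: [-6.9, -0.2, 12.2]
gripper_width: 0.6
```

```bash
python3 - <<'E'
from h import *
from workcell import ctrl
s=ctrl.state();R=Rt(s);print(s['clock'],s['ee_pos'],s['contact_force'])
i2=ctrl.get_image("side");cv2.imwrite('pics/s8.png',cv2.resize(i2["pixels"][110:250,190:320],None,fx=4,fy=4))
E
```

```text
12.375 [553.69203262  17.33434218  58.07420475] [-6.90634984 -0.1846121  12.21150331]
```

View pics/s8.png

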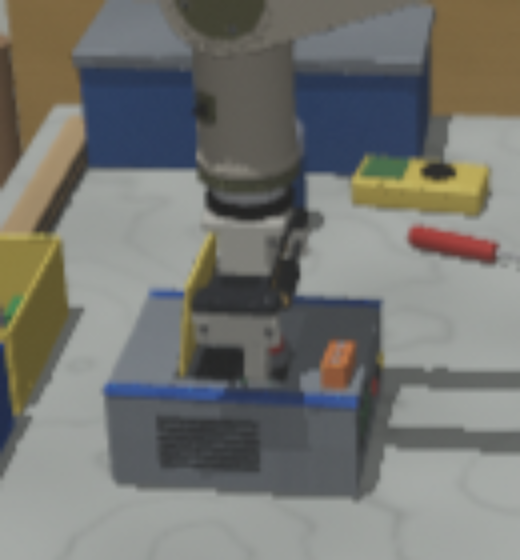

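Emit:
step_arm --pt "-4 0 0.2 0 255" --pt "-9 0 0.2 0 255" --pt "-13.5 0 0.2 0 255" --pt "-13.5 0 0.2 0 255" --pt "-13.5 0 0 0 255" --pt "-13.5 1.5 -5 0 255" --pt "-13.5 3.3 -10.8 0 255" --pt "-13.5 3.3 -10.8 0 255" --pt "-13.5 3.3 -10.8 0 255" --pt "-13.5 3.3 -10.8 0 255"

```text
clock: 13.68
ee_pos: [660.4, -17.0, 193.4]
eef_rot: [0.301, 1.57, -2.857]
contact_force: [0.4, 0.5, 0.1]
gripper_width: 0.3
```

```bash
python3 - <<'E'
from h import *
from workcell import ctrl
s=ctrl.state();R=Rt(s);print(s['clock'],s['ee_pos'],s['contact_force'])
i2=ctrl.get_image("side");cv2.imwrite('pics/s9.png',cv2.resize(i2["pixels"][110:250,190:320],None,fx=4,fy=4))
print((proj(i2,[[660,-18,s['ee_pos'][2]+23],[605,48,190],[606,-84,190]])-[190,110])*4)
E
```

```text
13.675 [660.4204086  -16.99112215 193.3817546 ] [0.3673315  0.4528157  0.09522204]
[[135.59297396 220.37984662]
 [185.55668064 284.45506532]
 [210.96136517 216.97441652]]
```

View pics/s9.png

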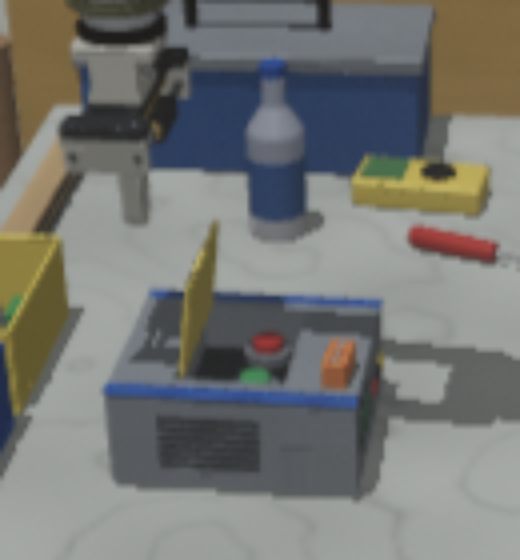

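Emit:
step_arm --pt "2.5 0 0 0 255" --pt "4.4 0 0 0 255" --pt "4.4 0 2 0 255" --pt "4.4 0 4 0 255" --pt "4.6 0 5 0 255" --pt "4.8 0.1 5.7 0 255" --pt "4.8 0.1 5.7 0 255"

```text
clock: 14.6
ee_pos: [603.5, -17.0, 146.2]
eef_rot: [2.51, 1.57, -0.649]
contact_force: [1.2, 0.9, 1.4]
gripper_width: 0.2
```

```bash
python3 - <<'E'
from h import *
from workcell import ctrl
s=ctrl.state();R=Rt(s);print(s['clock'],s['ee_pos'],s['contact_force'])
i2=ctrl.get_image("side");cv2.imwrite('pics/s10.png',cv2.resize(i2["pixels"][110:250,190:320],None,fx=4,fy=4))
E
```

```text
14.6 [603.475177   -17.03619215 146.15375463] [1.20050972 0.90552423 1.43468424]
```

View pics/s10.png

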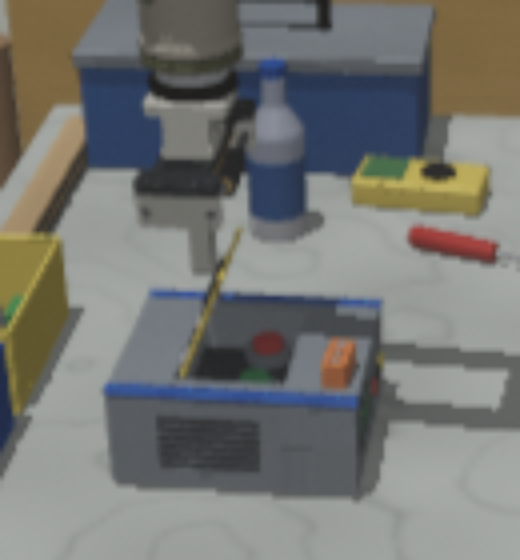

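Emit:
step_arm --pt "0.5 0 0.95 0 255" --pt "1 0 1.9 0 255" --pt "1.7 0 2.75 0 255" --pt "2.5 0.1 3.45 0 255" --pt "3.4 0.1 4.05 0 255" --pt "4.4 0.1 4.5 0 255" --pt "5.0 0.1 4.7 0 255" --pt "5.6 0.1 4.85 0 255" --pt "5.8 0.1 4.9 0 255" --pt "5.8 0.1 4.9 0 255"

```text
clock: 15.9
ee_pos: [554.7, -17.3, 88.0]
eef_rot: [2.019, 1.57, -1.14]
contact_force: [-1.3, 0.9, 2.9]
gripper_width: 0.4
```

```bash
python3 - <<'E'
from h import *
from workcell import ctrl
s=ctrl.state();R=Rt(s);print(s['clock'],s['ee_pos'],s['contact_force'])
i2=ctrl.get_image("side");cv2.imwrite('pics/s11.png',cv2.resize(i2["pixels"][110:250,190:320],None,fx=4,fy=4))
E
```

```text
15.9 [554.70120685 -17.31516552  88.04552153] [-1.26412338  0.93654889  2.88185697]
```

View pics/s11.png

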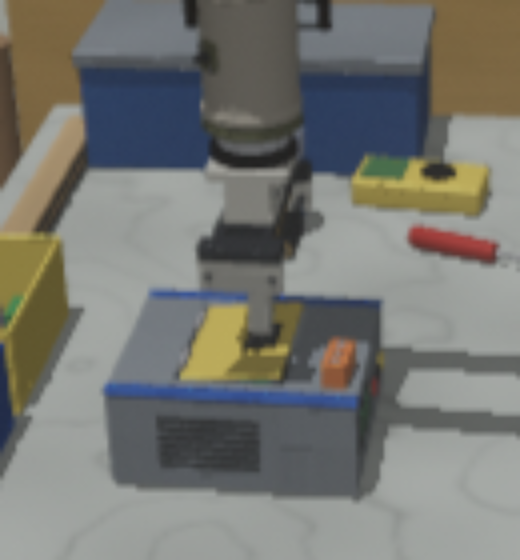

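Cover is nearly shut, with the fingertip on the pad at about (262,338). Pressing down to the stop.

Emit:
step_arm --pt "0.3 0 0.1 0 255" --pt "0.6 0 0.2 0 255" --pt "0.9 0 0.2 0 255" --pt "1.1 0 0.2 0 255" --pt "1.1 0 0.2 0 255"

```text
clock: 16.58
ee_pos: [552.8, -17.5, 77.1]
eef_rot: [1.982, 1.57, -1.177]
contact_force: [1.8, -0.4, 2.0]
gripper_width: 0.1
```

Emit:
step_arm --pt "0.15 0 0 0 255" --pt "0.15 0 0 0 255"

```text
clock: 16.82
ee_pos: [552.7, -17.5, 75.5]
eef_rot: [1.844, 1.57, -1.315]
contact_force: [1.7, -0.3, 2.3]
gripper_width: 0.3
```

Emit:
step_arm --pt "0.15 0 0 0 255" --pt "0.15 0 0 0 255"

```text
clock: 17.08
ee_pos: [552.9, -17.5, 75.0]
eef_rot: [2.227, 1.57, -0.932]
contact_force: [-3.6, 0.5, 10.8]
gripper_width: 0.6
```

Emit:
step_arm --pt "0 0 0 0 255" --pt "-0.5 0 0 0 255" --pt "-1 0 0 0 255" --pt "-3 0 0 0 255" --pt "-7 0 4 0 255" --pt "-9 0 10 0 255" --pt "-9 0 15 0 255" --pt "-9 0 15 0 255" --pt "-9 0 15 0 255" --pt "-9 0 15 0 255" --pt "-9 0 15 0 255"

```text
clock: 18.45
ee_pos: [403.4, -14.9, 164.8]
eef_rot: [1.159, 1.57, -2.0]
contact_force: [-0.0, -0.7, 0.6]
gripper_width: 0.5
```

```bash
python3 - <<'E'
from h import *
from workcell import ctrl
s=ctrl.state();R=Rt(s);print(s['clock'],s['ee_pos'],s['contact_force'])
i2=ctrl.get_image("side");cv2.imwrite('pics/s12.png',cv2.resize(i2["pixels"][110:250,190:320],None,fx=4,fy=4))
i2=ctrl.get_image("top");cv2.imwrite('pics/t12.png',i2["pixels"])
E
```

```text
18.45 [403.39693007 -14.91664703 164.84101736] [-0.00357288 -0.72110439  0.63504628]
```

View pics/s12.png

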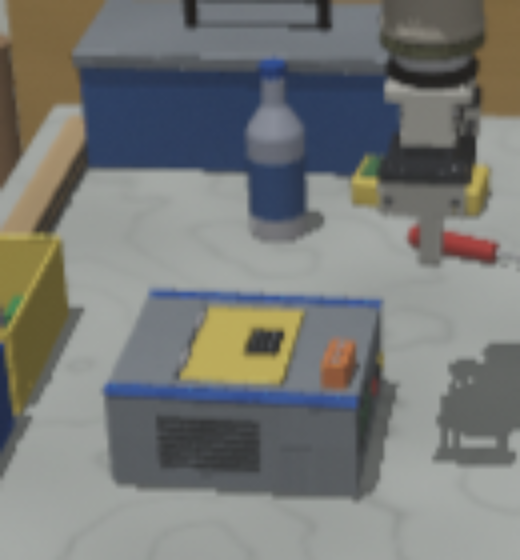

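View pics/t12.png

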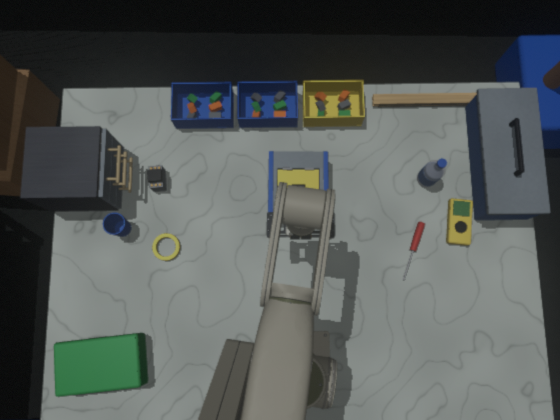

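The cover is flush and shut 1.2 s after I let go. The block is still at crop (340,362) and nothing else has moved, so I'm handing in the job.

```bash
python3 - <<'E'
from workcell import ctrl
print(ctrl.close_job())
E
```

```text
the job is handed in; nothing more can be done
None
```

The job is done and handed in at about 18.5 s. I pressed the cover in until it popped open, pressed the green button (the left one) fully down, then closed the cover and pressed it in until it latched. The hand-in reports no verdict, so this rests on my own checks:

- **First cover press:** it reached the inner stop, where the force rose from about 3 N to 12.6 N. After release the side picture showed the cover fully open.
- **Green button:** it travelled about 6 mm, with the force rising to about 13 N at the bottom. The next picture showed it back up, with the cover still open. I never went near the red button.
- **Closing:** the force at the inner stop was 10.8 N. About 1.2 s after release the side picture showed the cover flush and shut.
- **Loose things and contact:** nothing looked moved in the last pictures, judged by eye. The arm was clear, with contact force close to zero.

**One disagreement:** with the gripper shut, the fingertips met things about 34 mm higher than the stated 11 mm ahead of the TCP. That is about 23 mm above the reported TCP height. The side camera and the forces agreed on this, so I set the heights by touch.

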